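# Press a label holder home behind the riser shelf's lip

### The job

Take the white label holder with the red card out of its wooden rest and push it straight down behind the lip on the front edge of the little riser shelf, in the bay in front of the pot of red glaze, card facing outward, feeling your way in without forcing it. Finish while still gripping it and holding it pressed fully home against its spring, so that I can tighten the locking screws; press only that bay's spring and leave the two pots and the mug where they are.

Things in the scene. Friction and masses are not known exactly. Their poses are not given: they have to be found in the camera images.
- holder: White plastic label holder, about 80 g, standing upright in the wooden rest. Plate 5 (x) x 60 (y) x 50 mm (z), with a ribbed grip tab 10 (x) x 32 (y) mm on its top edge from 50 to 90 mm above the underside. Origin at the centre of the plate's lower edge; z up along the tab, x through the thickness, -x is the side with the red card. Grip the tab across its 10 mm thickness (x).
- card (a point): Centre of the red card (50 x 24 mm) on the holder's -x face, 3 mm from the plate's mid plane, 36 mm above its lower edge.
- rest: Fixed block of wood 50 (x) x 92 (y) x 30 mm high, origin at the centre of its underside, with a slot open at the top along y, 6.5 mm wide, 65 mm long, floor 8 mm above the table, in which the holder stands loosely (its x with the rest's x).
- shelf: Fixed plywood riser shelf 130 (x) x 250 (y) x 75 mm high on the table; origin at the centre of its underside, z up, -x is its front, turned roughly to the robot. Its upright front face is at x = -65 mm, z = 20 to 75 mm; a label channel with an aluminium lip runs along it, see point lip. Pressing the holder on the shelf with over 60 N counts as forcing it; the brass locking screws do not move.
- lip (a point): Middle of the lip's inner edge, at (-73, 0, 53) mm of the shelf. The channel, open at the top, is the 8 mm gap from x = -65 (front face) to -73 mm (lip, 3 mm thick). Above z = 53 mm the lip flares outward at 45 degrees to z = 58, x = -80 mm; the front face stands 17 mm higher, a guide to slide the plate down on. Flat cheeks, top z = 52 mm, leave two bays 76 mm long, centred at y = +60 and -60 mm.
- bay_left (a point): Centre of the top of the unpressed sprung orange seat (60 mm long) in the left (+y) bay, at (-69, 60, 44) mm of the shelf, axes as the shelf's. The seat goes down 6 mm to a hard stop, so the holder's origin is 6 mm below this point when home.
- bay_right (a point): The same for the right (-y) bay, at (-69, -60, 44) mm of the shelf.
- seat_left (a joint): How far the left bay's seat is pressed down: 0 free, 0.006 m at the hard stop. Takes 3 N to start and 6.6 N at the stop; springs back up when let go.
- seat_right (a joint): The same for the right bay's seat.
- pot_red: Small pot of red glaze with a white lid, 48 mm across, 53 mm high, loose on the shelf about 80 mm behind the front face, behind one of the two bays (left or right varies). Origin at the centre of its underside.
- pot_teal: Small pot of dark teal glaze with a black lid, same size, loose on the shelf behind the other bay.
- mug: White mug, 88 x 123 x 92 mm, loose on the table to the left of the shelf; origin at the centre of its underside.

How it is judged:
On the way, in this order (a step that is already met when the one before it is completed fails the run):
1. the holder is lifted clear out of its rest (z of holder in the frame of rest above 0.032 m and contact force between holder and rest below 0.1 N), for 0.1 s.
2. the holder's lower edge is behind the lip in the bay in front of the red pot (((y of pot_red in the frame of shelf above 0 m and y of holder in the frame of bay_left between -0.011 and 0.011 m and x of holder in the frame of bay_left between -0.004 and 0.004 m and z of holder in the frame of bay_left below 0.007 m) or (y of pot_red in the frame of shelf below 0 m and y of holder in the frame of bay_right between -0.011 and 0.011 m and x of holder in the frame of bay_right between -0.004 and 0.004 m and z of holder in the frame of bay_right below 0.007 m))), for 0.1 s.
At the end, for the whole second after the job is handed in: Holder upright (0.12 rad) and square (0.1 rad) behind the lip of the bay before the red pot, within 11 mm of its middle and 4 mm in depth, card outward, seat down over 5 of 6 mm, other seat under 1.5 mm; at rest, fingers still on it (over 2 N), pressed on the shelf with over 4 N (((y of pot_red in the frame of shelf above 0 m and y of holder in the frame of bay_left between -0.011 and 0.011 m and x of holder in the frame of bay_left between -0.004 and 0.004 m and z of holder in the frame of bay_left below -0.0045 m and value of joint seat_left above 0.005 m and value of joint seat_right below 0.0015 m and x of card in the frame of bay_left below 0 m) or (y of pot_red in the frame of shelf below 0 m and y of holder in the frame of bay_right between -0.011 and 0.011 m and x of holder in the frame of bay_right between -0.004 and 0.004 m and z of holder in the frame of bay_right below -0.0045 m and value of joint seat_right above 0.005 m and value of joint seat_left below 0.0015 m and x of card in the frame of bay_right below 0 m)) and angle between holder's own z axis and vertical below 0.12 rad and angle between the x axis of holder and the x axis of shelf, either way round below 0.1 rad and contact force between holder and shelf above 4 N and contact force between the fingers and holder above 2 N and linear speed of holder below 0.02 m/s); the arm keeps its last pose, push and grip.
It fails at once if a pot or the mug was moved more than 15 mm or tipped (distance of any of pot_red, pot_teal, mug from where it was at the start of the episode above 0.015 m or angle between any of pot_red, pot_teal, mug's own z axis and vertical above 0.3 rad).
It fails at once if the holder was forced onto the shelf with more than 60 N (contact force between holder and shelf above 60 N).
It also fails if it takes over 35 s, if anything falls off the work surface, if the arm or the gripper's body presses on something with over 40 N, if the wrist force passes 120 N, or if a joint passes its speed limit or range.

### The arm

A 6-joint arm with a two-finger parallel gripper is mounted at the origin on the work surface; the furniture and walls round the work are solid. World frame = base frame: x ahead of the robot, y to its left, z up, the work surface at z = 0. Lengths are in m, angles in rad, forces in N, time in s.
With the tool pointing down it reaches from about 0.4 to 0.825 m from the base axis. Payload 7 kg.
Tool frame: the origin (TCP) lies between the finger pads; the fingertips stand 8 mm ahead of it and the grasp point (between the pads) lies 11 mm behind it (arm.finger_overhang is the distance from the TCP to the fingertips, in m); z points along the fingers, y is the line along which they close (so a half turn about z gives the same grasp; the last joint's range is limited). The gripper opens to 88 mm and grips with 3 to 60 N. Pads are 19 mm wide; open, the fingers measure 130 mm over their backs; the gripper's body (78 mm by 193 mm) begins 47 mm behind the grasp point.
Start: joints at [1.573, 0.359, 0.012, 0, -1.224, -0.288], TCP at [0.19, 0.648, 0.235] pointing down, gripper open.
Joint ranges: [-3.07, 3.07], [-1.43, 2.12], [-1.02, 1.25], [-3.03, 1.67], [-3.05, -0], [-3.03, 3.03]. Speed limits (rad/s): [2.39, 2.39, 3.01, 3.14, 3.14, 3.14].

### API

Orientations are given as [roll, pitch, yaw] about the fixed x, y, z axes, in that order (R = Rz(yaw) Ry(pitch) Rx(roll)).
In Python, from station import arm gives the robot as it stands.
- The arm moves only by the tool move_arm, never from a script. Its argument "rows" is text: rows parted by semicolons, each of 7 numbers parted by spaces: the turn, a rotation vector about the tool's x, y, z in degrees, then the shift along the tool's x, y, z in m, then the finger opening in m, from 0 to 0.0876. A call has 1 to 8 rows; each row shifts and turns the commanded pose from where the row before left it, along the tool's axes as they then stand; what a row does not reach is not made up. A row lasts 1/8 s, in which the tool goes at most 62.5 mm and 10.7 degrees, less where a joint would pass 70% of its speed; a pose out of reach is approached as far as the arm can. A call is refused whole if a number of a shift passes 0.0625 or a number of a turn 10.7, either way. A call with a gripper value outside its range is refused whole. The fingers move at their own pace and stop on an object; "squeeze" is the grip in N (left out, the last holds). Time passes only in rows, so rows that do not move let the fingers close. It gives the time, the measured TCP pose, the force, the opening and the grip force at its end, in the units of the state.
- arm.get_state(): the state, without advancing time (a new reading comes with each control period).
- arm.grab_frame(name): name is "side" or "top"; returns (picture, depth): 384x512x3 uint8, blue, green, red; 384x512 float32, m along the optical axis (not along the pixel's ray), 0 where there is no reading.
- arm.camera_model(name): a dict with "mtx" (3x3 intrinsics, pixels), "camera_from_world" (4x4, takes a point from world to camera coordinates). Camera axes: x right, y down, z forward; pixel columns grow to the right and rows downward; lengths in m; the calibration is good to about 2 mm. A picture is of the moment at which its call begins. camera_model takes no time and is no camera call.
- arm.job_done(): hands the job in; it is judged then, once.
The state is a dict: "t": time; "q": joint angles; "qd": joint speeds; "joint_efforts": joint torques, N m; "eef_pos": TCP position; "ee_rot": TCP orientation; "force": force on the tool from outside, world axes, zero at the start; "moment": the same for the moment, N m; "width": finger opening in m; "gripper_force": force on a finger pad.
Only numpy, scipy, OpenCV 4.12 (cv2) and the standard library are available. Lean on these libraries where they do the work, as an engineer would, in place of code of your own. Each camera call takes 0.05 s, during which the arm holds its last target. There are 200 camera calls.

## Working session

There is one attempt and no reset: what is moved stays moved. The work goes in short steps, Python scripts to look and compute and a tool call to move; the robot and the scene stay as the last step left them, time stands still between calls to the robot, and variables do not carry over. Pictures are saved under pics/ and viewed, at most 10 in all, crops included, and the job is handed in when it is done.

Besides the shell and the picture viewer there is one more tool, called after "Call:" as name(argument=value, ...) on one line, values as JSON. move_arm: Moves the arm, as the interface text tells. Its arguments: {"type":"object","properties":{"rows":{"type":"string"},"squeeze":{"type":"number"}},"required":["rows"]}

```bash
mkdir -p pics
cat > h.py <<'E'
import numpy as np, cv2
from station import arm
from scipy.spatial.transform import Rotation as R
def snap(n,f):
    p,d=arm.grab_frame(n); cv2.imwrite('pics/'+f+'.png',p); np.save('pics/'+f+'.npy',d); return p,d
def world(n,d,u,v,z=None):
    """z given: intersect ray with plane z, else depth"""
    m=arm.camera_model(n); K=np.array(m['mtx']);T=np.linalg.inv(np.array(m['camera_from_world']))
    r=np.linalg.inv(K)@[u,v,1]; o=T[:3,3]; rw=T[:3,:3]@r
    if z is None:
        return o+rw*np.median(d[int(v)-1:int(v)+2,int(u)-1:int(u)+2])
    return o+rw*(z-o[2])/rw[2]
def pix(n,P):
    m=arm.camera_model(n); c=np.array(m['camera_from_world'])@np.append(P,1); q=np.array(m['mtx'])@c[:3]; return q[:2]/q[2]
E
python3 - <<'E'
from h import *
a,_=snap('side','s0');b,_=snap('top','t0')
cv2.imwrite('pics/a.png',cv2.resize(a,(800,600)));cv2.imwrite('pics/b.png',cv2.resize(b,(800,600)))
s=arm.get_state();print(s)
for n in('side','top'):
  m=arm.camera_model(n);T=np.linalg.inv(np.array(m['camera_from_world']));print(n,m['mtx'],T.round(3))
E
```

```text
{'t': 0.1, 'q': array([ 1.57310742e+00,  3.59346202e-01,  1.11126598e-02, -2.79821779e-04,
       -1.22411360e+00, -2.88097931e-01]), 'qd': array([ 0.00061874, -0.00286612,  0.00348291,  0.00105263, -0.00134693,
       -0.00010575]), 'joint_efforts': array([-1.33160742e-03, -5.84164596e+01,  2.93751848e+01,  7.01553851e+00,
        1.01739261e-02, -5.05938510e-05]), 'eef_pos': array([0.19020742, 0.64718248, 0.23368508]), 'ee_rot': array([ 3.14003101e+00, -1.88448856e-04, -2.85881971e-01]), 'force': array([0.29225031, 0.4987472 , 0.20572979]), 'moment': array([ 0.05571881, -0.03166876, -0.00922942]), 'gripper_force': 0.0, 'width': 0.08745346906766886}
side [[374.11529869   0.         255.63387073]
 [  0.         374.11529869 199.33843114]
 [  0.           0.           1.        ]] [[ 0.877 -0.236  0.419  0.188]
 [-0.48  -0.405  0.778 -0.524]
 [-0.014 -0.883 -0.468  0.48 ]
 [ 0.     0.     0.     1.   ]]
top [[374.18720597   0.         252.31825651]
 [  0.         374.18720597 186.91182282]
 [  0.           0.           1.        ]] [[-0.013 -0.994  0.108  0.445]
 [-1.     0.01  -0.026  0.148]
 [ 0.025 -0.108 -0.994  0.945]
 [ 0.     0.     0.     1.   ]]
```

View pics/a.png

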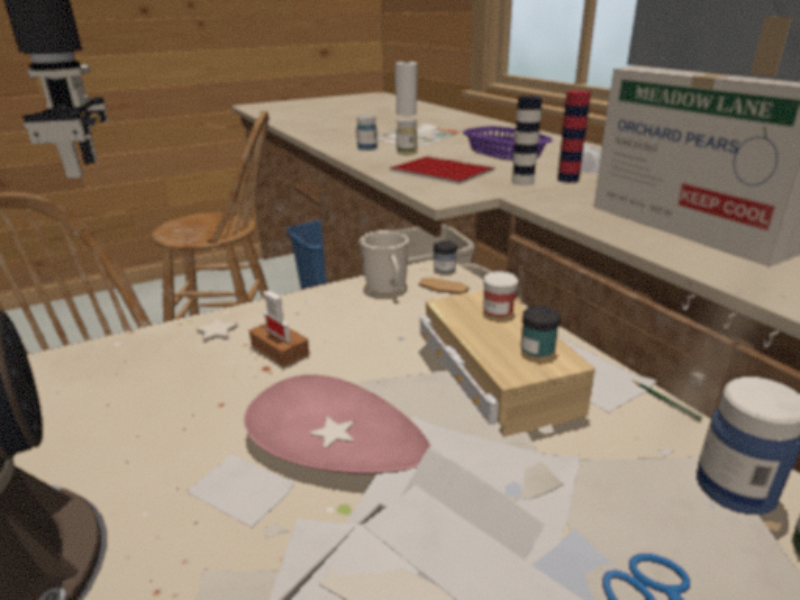

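View pics/b.png

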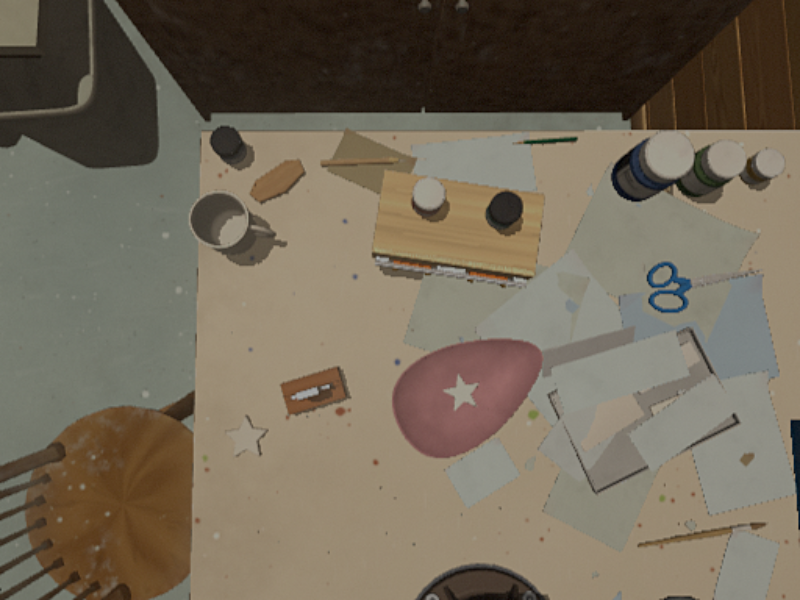

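The side view shows the rest with holder at (275,320), with the red card facing the camera. The shelf is at (505,355), with the white-lidded red pot at the left bay and teal at the right. In the top view the rest is at (314,392), the shelf at (458,225), the lip along the row ~270 edge and the mug at (220,222). Next I enlarge crops.

Run:
```python
import cv2,numpy as np
t=cv2.imread('pics/t0.png');s=cv2.imread('pics/s0.png')
# shelf: u 230-360, v 100-190 ; rest: u 170-235, v 225-275
A=cv2.resize(t[100:190,230:360],None,fx=6,fy=6,interpolation=cv2.INTER_CUBIC)
B=cv2.resize(t[228:273,170:235],None,fx=12,fy=12,interpolation=cv2.INTER_CUBIC)
cv2.imwrite('pics/A.png',A);cv2.imwrite('pics/B.png',B)
```

```text
(no output)
```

View pics/A.png

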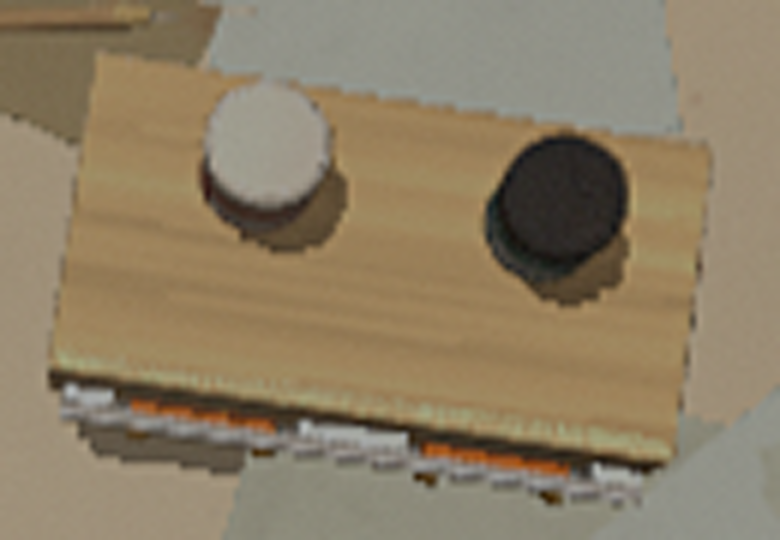

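View pics/B.png

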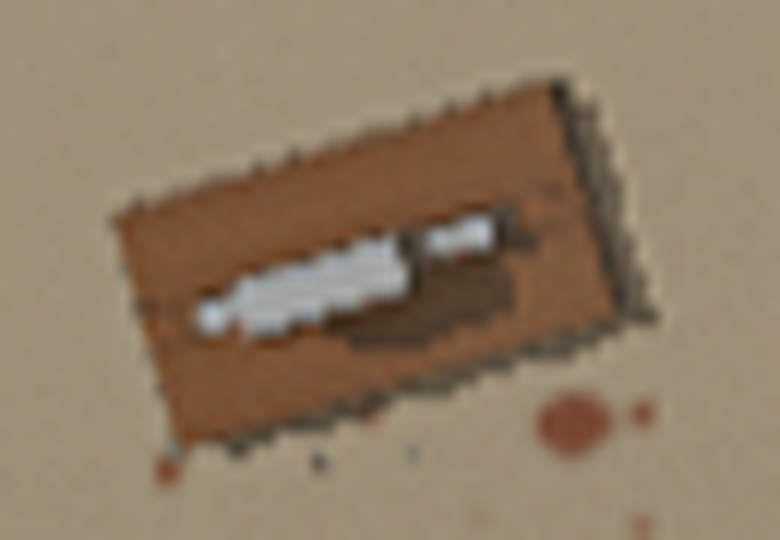

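```bash
cat >> h.py <<'E'
def rectfit(n,px,z,dims,name):
    """px corners ordered (+x+y),(+x-y),(-x-y),(-x+y); returns center, yaw"""
    P=np.array([world(n,None,u,v,z)[:2] for u,v in px]); M=np.array([[1,1],[1,-1],[-1,-1],[-1,1]])*np.array(dims)/2
    c=P.mean(0); Q=P-c; yaw=np.arctan2((M[:,0]*Q[:,1]-M[:,1]*Q[:,0]).sum(),(M*Q).sum())
    Rm=np.array([[np.cos(yaw),-np.sin(yaw)],[np.sin(yaw),np.cos(yaw)]])
    print(name,c.round(4),'yaw',np.degrees(yaw).round(2),'resid mm',((Q-M@Rm.T)*1000).round(1).tolist()); return c,yaw,Rm
E
python3 - <<'E'
from h import *
f=lambda L,s,u0,v0:[((U+.5)/s-.5+u0,(V+.5)/s-.5+v0) for U,V in L]
c,y,Rm=rectfit('top',f([(97,55),(710,145),(670,462),(52,370)],6,230,100),.075,(.13,.25),'shelf')
b=c+Rm@[-.069,.06];print('bayleft',b, 'bayR',c+Rm@[-.069,-.06])
cr,yr,Rr=rectfit('top',f([(115,217),(558,82),(620,310),(178,440)],12,170,228),.03,(.05,.092),'rest')
for q,z in (((322,285),.098),((195,318),.058),((495,235),.058)):
    u=f([q],12,170,228)[0]; print(q,world('top',None,*u,z)[:2].round(4))
for q in ((205,427),(497,475-12)): # seat
    u=f([q],6,230,100)[0]; print('orange',world('top',None,*u,.044)[:2].round(4))
# card red in side image
d=np.load('pics/s0.npy');p=cv2.imread('pics/s0.png').astype(int)
m=(p[...,2]>130)&(p[...,1]<70)&(p[...,0]<80); m[:, :150]=0;m[:,210:]=0;m[:180]=0;m[240:]=0
v,u=np.nonzero(m);print('card px',u.mean(),v.mean(),len(u)); W=np.array([world('side',d,a,b_) for a,b_ in zip(u,v)]);print(np.median(W,0))
d=np.load('pics/t0.npy')
u=f([(600-0,300)],6,230,100)[0]; print('shelf top depth',world('top',d,*f([(400,300)],6,230,100)[0]),'rest',world('top',d,*f([(500,150)],12,170,228)[0]),'table',world('top',d,175,262))
E
```

```text
shelf [0.6445 0.0265] yaw -8.95 resid mm [[-0.9, -1.0], [-0.1, 1.2], [0.6, 2.0], [0.4, -2.2]]
bayleft [0.58566209 0.09646667] bayR [ 0.567      -0.02207331]
rest [0.3938 0.2517] yaw 15.78 resid mm [[-2.0, -0.4], [-1.3, -0.6], [1.3, 0.7], [1.9, 0.3]]
(322, 285) [0.3934 0.2526]
(195, 318) [0.385 0.282]
(495, 235) [0.4002 0.2239]
orange [0.5817 0.0963]
orange [ 0.5658 -0.0224]
card px nan nan 0
nan
shelf top depth [0.62714293 0.01999773 0.07448205] rest [0.41567662 0.2252774  0.03013475] table [3.62094687e-01 3.17213751e-01 9.14930771e-05]<stdin>:13: RuntimeWarning: Mean of empty slice.
  ret = ret.dtype.type(ret / rcount)
  return _methods._mean(a, axis=axis, dtype=dtype,
```

Card faces the side camera, which is the holder's -x side at yaw ≈ 15°. So the holder has to turn about -24.5° from rest to shelf (bay_left). I turn the tool to yaw -74.5° first.

Call:
move_arm(rows="0 0 9.7 0 0 0 0.05;0 0 9.7 0 0 0 0.05;0 0 9.7 0 0 0 0.05;0 0 9.7 0 0 0 0.05;0 0 9.7 0 0 0 0.05;0 0 9.7 0 0 0 0.05;0 0 0 0 0 0 0.05")

```text
t: 0.98
eef_pos: [0.1903, 0.6474, 0.2341]
ee_rot: [3.141, -0.001, -1.3]
force: [-0.2, 0.9, 0.1]
width: 0.0497
gripper_force: 0.0
```

```bash
cat >> h.py <<'E'
def go(P,yaw,roll=180.,pitch=0.):
    s=arm.get_state(); Rt=R.from_euler('xyz',s['ee_rot']); D=R.from_euler('xyz',[roll,pitch,yaw],degrees=True)
    print('tcp',s['eef_pos'].round(4),np.degrees(s['ee_rot']).round(2),'shift',Rt.inv().apply(np.array(P)-s['eef_pos']).round(4),'shift after turn',D.inv().apply(np.array(P)-s['eef_pos']).round(4),'turn',(Rt.inv()*D).as_rotvec(degrees=True).round(2),'F',s['force'].round(1),s['width'],s['gripper_force'])
E
python3 -c "
from h import *
go([.3935,.2525,.14],-74.7)"
```

```text
tcp [0.1903 0.6474 0.2341] [ 1.7998e+02 -4.0000e-02 -7.4510e+01] shift [ 0.4348 -0.0905  0.0944] shift after turn [ 0.4345 -0.0918  0.0941] turn [ 0.02 -0.04  0.19] F [-0.2  0.9  0.1] 0.04972975208356129 0.0
```

Call:
move_arm(rows="0 0 0 0.0544 -0.0113 0.0118 0.05;0 0 0 0.0544 -0.0113 0.0118 0.05;0 0 0 0.0544 -0.0113 0.0118 0.05;0 0 0 0.0544 -0.0113 0.0118 0.05;0 0 0 0.0544 -0.0113 0.0118 0.05;0 0 0 0.0544 -0.0113 0.0118 0.05;0 0 0 0.0544 -0.0113 0.0118 0.05;0 0 0 0.0544 -0.0113 0.0118 0.05")

```text
t: 1.98
eef_pos: [0.3937, 0.2506, 0.1401]
ee_rot: [-3.141, 0.0, -1.296]
force: [1.9, 0.9, 0.4]
width: 0.0501
gripper_force: 0.0
```

Call:
move_arm(rows="0 0 0 0 0 0 0.05;0 0 0 0 0 0 0.05")

```text
t: 2.22
eef_pos: [0.3935, 0.2522, 0.1404]
ee_rot: [-3.141, 0.0, -1.3]
force: [0.4, 0.0, -0.7]
width: 0.0501
gripper_force: 0.0
```

```bash
python3 -c "
from h import *
go([.3935,.2525,.073],-74.7)
a,d=snap('side','s1')
u,v=pix('side',[.3935,.2525,.08]);print(u,v)
u=int(u);v=int(v)
cv2.imwrite('pics/s1c.png',cv2.resize(a[v-70:v+50,u-75:u+75],None,fx=5,fy=5,interpolation=cv2.INTER_CUBIC))"
```

```text
tcp [0.3935 0.2522 0.1404] [-1.7997e+02  2.0000e-02 -7.4480e+01] shift [-0.0003 -0.      0.0674] shift after turn [-0.0003 -0.0001  0.0674] turn [-0.03  0.02  0.22] F [ 0.4  0.  -0.7] 0.05012423343175038 0.0
175.69555168986062 195.1123882025538
```

View pics/s1c.png

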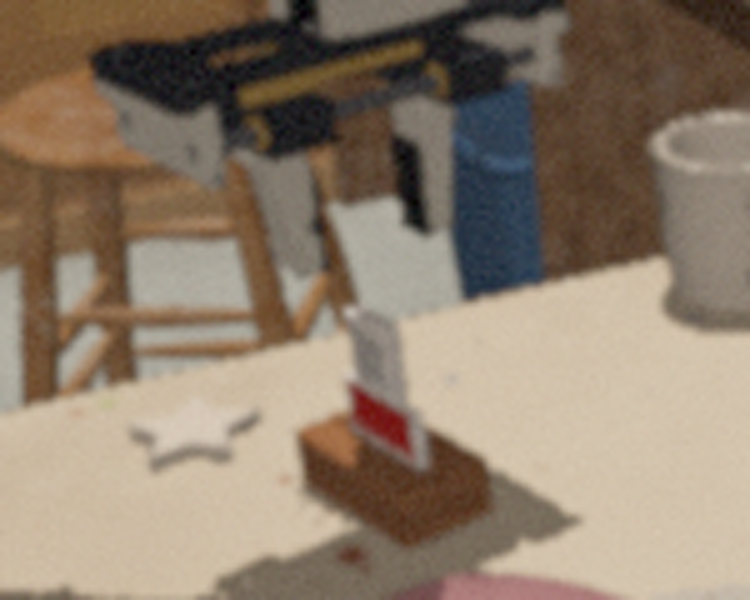

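The fingers (tips at ~(305,265) and (425,225)) straddle the tab (375,350) nicely in line. The red card at (380,415) is on the camera-facing -x side. I descend and grip gently first.

Call:
move_arm(rows="0 0 0 0 0 0.022 0.05;0 0 0 0 0 0.022 0.05;0 0 0 0 0 0.0234 0.05;0 0 0 0 0 0 0.05;0 0 0 0 0 0 0;0 0 0 0 0 0 0;0 0 0 0 0 0 0;0 0 0 0 0 0 0", squeeze=10)

```text
t: 3.28
eef_pos: [0.3933, 0.2523, 0.0731]
ee_rot: [-3.141, 0.0, -1.302]
force: [0.6, 0.0, 0.1]
width: 0.0156
gripper_force: 0.0
```

Call:
move_arm(rows="0 0 0 0 0 0 0;0 0 0 0 0 0 0;0 0 0 0 0 0 0", squeeze=35)

```text
t: 3.65
eef_pos: [0.3933, 0.2522, 0.073]
ee_rot: [-3.141, 0.0, -1.301]
force: [-1.2, 0.3, 5.3]
width: 0.0097
gripper_force: 35.0
```

Call:
move_arm(rows="0 0 0 0 0 -0.01 0;0 0 0 0 0 -0.02 0;0 0 0 0 0 -0.03 0;0 0 0 0 0 -0.03 0;0 0 0 0 0 -0.027 0;0 0 0 0 0 0 0;0 0 0 0 0 0 0")

```text
t: 4.53
eef_pos: [0.3927, 0.2517, 0.1893]
ee_rot: [3.141, 0.0, -1.302]
force: [0.3, -0.4, -1.2]
width: 0.0098
gripper_force: 35.0
```

```bash
python3 -c "
from h import *
go([.570,.099,.19],-99)
a,d=snap('side','s2')
u,v=pix('side',[.3935,.2525,.17]);u=int(u);v=int(v)
cv2.imwrite('pics/s2c.png',cv2.resize(a[v-40:v+60,u-60:u+60],None,fx=6,fy=6,interpolation=cv2.INTER_CUBIC))"
```

```text
tcp [0.3927 0.2517 0.1893] [179.96   0.   -74.59] shift [ 0.1943 -0.1303 -0.0008] shift after turn [ 0.1231 -0.199  -0.0007] turn [ 4.000e-02 -1.000e-02  2.441e+01] F [ 0.3 -0.4 -1.2] 0.00984006336317598 34.98750150203705
```

View pics/s2c.png

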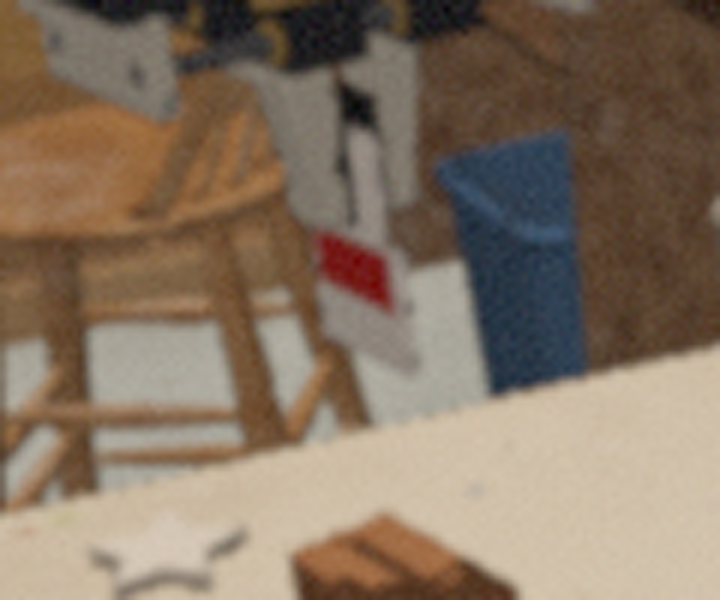

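Holder hangs upright in the fingers, card at (355,270) facing the camera, rest empty below. Next I turn and go in front of the left bay.

Call:
move_arm(rows="0 0 8.13 0 0 0 0;0 0 8.13 0 0 0 0;0 0 8.13 0 0 0 0;0 0 0 0.03 -0.0475 0 0;0 0 0 0.03 -0.0475 0 0;0 0 0 0.03 -0.0475 0 0;0 0 0 0.03 -0.0475 0 0;0 0 0 0.003 -0.006 0 0")

```text
t: 5.58
eef_pos: [0.5689, 0.0973, 0.1877]
ee_rot: [3.139, -0.002, -1.731]
force: [-0.4, 1.0, -1.4]
width: 0.0098
gripper_force: 35.0
```

Call:
move_arm(rows="0 0 0 0 0 0.02 0;0 0 0 0 0 0.02 0;0 0 0 0 0 0.017 0;0 0 0 0 0 0 0;0 0 0 0 0 0 0")

```text
t: 6.2
eef_pos: [0.5679, 0.1004, 0.1332]
ee_rot: [-3.141, 0.0, -1.727]
force: [0.3, 0.5, -1.7]
width: 0.0098
gripper_force: 35.0
```

```bash
python3 -c "
from h import *
go([.5857,.0965,.131],-99)
a,d=snap('side','s3');b,e=snap('top','t3')
u,v=pix('side',[.575,.0965,.09]);u=int(u);v=int(v)
A=cv2.resize(a[v-50:v+50,u-66:u+67],(798,600),interpolation=cv2.INTER_CUBIC)
cv2.imwrite('pics/s3c.png',A);print(u,v)"
```

```text
tcp [0.5679 0.1004 0.1332] [-179.97    0.    -98.93] shift [ 0.0011 -0.0182  0.0022] shift after turn [ 0.001  -0.0182  0.0022] turn [-0.03  0.    0.07] F [ 0.3  0.5 -1.7] 0.00978561400378574 34.987433552742004
276 200
```

View pics/s3c.png

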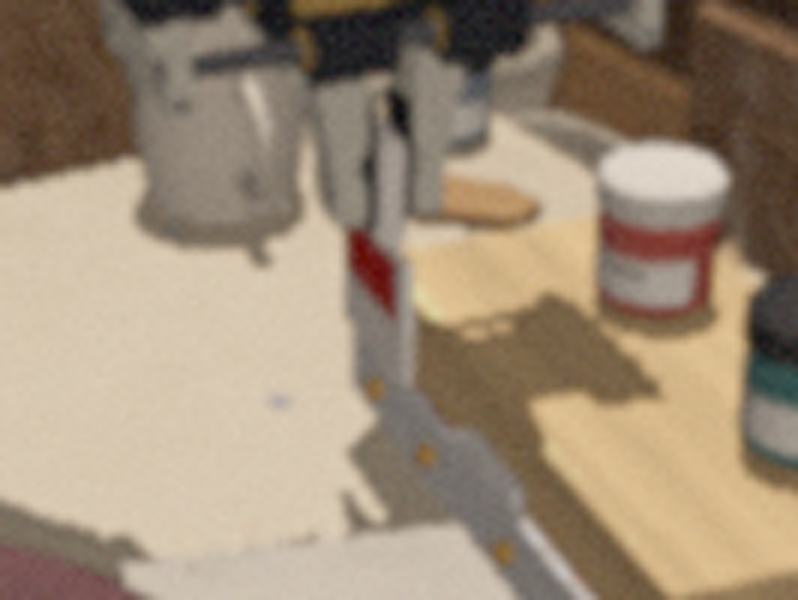

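```bash
python3 -c "
from h import *
c=np.array([.6445,.0265]);y=np.radians(-8.95);Rm=np.array([[np.cos(y),-np.sin(y)],[np.sin(y),np.cos(y)]])
def p(n,q,nm):
  w=np.append(c+Rm@q[:2],q[2]);r=pix(n,w);print(nm,r.round(1),((r-[276-66+66.5-66.5,150])*6).round(0) if n=='side' else '')
for yy in (125,98,60,22,-125): p('side',np.array([-.080,yy/1000,.058]),'lip %d'%yy)
for yy in (125,60,-125): p('side',np.array([-.065,yy/1000,.075]),'edge %d'%yy)
# yaw from depth of the front edge in the top view t0: fit edge of shelf top
d=np.load('pics/t0.npy')
W=np.array([[world('top',d,u,v) for u in range(232,350)] for v in range(105,182)])
m=(abs(W[...,2]-.0745)<.004)
P=W[m][:,:2]; r=cv2.minAreaRect((P*1000).astype(np.float32)); print('depth rect',r)
L=(P-c)@Rm
for yy in np.arange(-.11,.12,.03):
  k=abs(L[:,1]-yy)<.01; print(yy.round(3),L[k,0].min().round(4),L[k,0].max().round(4))
print(L[:,1].min(),L[:,1].max())
"
```

```text
lip 125 [265.6 199.7] [334. 298.]
lip 98 [269.8 204.7] [359. 328.]
lip 60 [276.  212.3] [396. 374.]
lip 22 [282.7 220.5] [436. 423.]
lip -125 [314.5 259.1] [627. 654.]
edge 125 [271.5 192.3] [369. 254.]
edge 60 [282.3 204.5] [434. 327.]
edge -125 [322.4 249.8] [675. 599.]Traceback (most recent call last):
  File "<string>", line 10, in <module>
    W=np.array([[world('top',d,u,v) for u in range(232,350)] for v in range(105,182)])
                 ~~~~~^^^^^^^^^^^^^
  File "h.py", line 8, in world
    m=arm.camera_model(n); K=np.array(m['mtx']);T=np.linalg.inv(np.array(m['camera_from_world']))
ValueError: time passes only in moves, steps and waits
```

Call:
move_arm(rows="0 0 0 0.001 -0.007 0.002 0;0 0 0 0 -0.007 0.002 0;0 0 0 0 0 0 0;0 0 0 0 0 0 0")

```text
t: 6.8
eef_pos: [0.5813, 0.0967, 0.1286]
ee_rot: [3.141, -0.0, -1.728]
force: [0.2, 0.9, -1.3]
width: 0.0101
gripper_force: 35.0
```

Call:
move_arm(rows="0 0 0 0 -0.001 0 0;0 0 0 0 -0.001 0 0;0 0 0 0 -0.001 0 0;0 0 0 0 0 0 0")

```text
t: 7.3
eef_pos: [0.5843, 0.0964, 0.1288]
ee_rot: [-3.142, -0.0, -1.727]
force: [-0.1, -0.9, -0.3]
width: 0.0098
gripper_force: 35.0
```

Call:
move_arm(rows="0 0 0 0 -0.001 0 0;0 0 0 0 -0.001 0 0;0 0 0 0 0 0 0;0 0 0 0 0 0 0")

```text
t: 7.8
eef_pos: [0.5862, 0.0961, 0.1287]
ee_rot: [3.142, -0.0, -1.727]
force: [0.5, -0.3, -0.4]
width: 0.0097
gripper_force: 35.0
```

Call:
move_arm(rows="0 0 0 0 -0.001 0 0;0 0 0 0 0 0 0;0 0 0 0 0 0 0")

```text
t: 8.18
eef_pos: [0.5872, 0.096, 0.1287]
ee_rot: [3.142, -0.0, -1.727]
force: [-0.6, -0.8, -0.9]
width: 0.0097
gripper_force: 35.0
```

Call:
move_arm(rows="0 0 0 0 -0.001 0 0;0 0 0 0 0 0 0;0 0 0 0 0 0 0")

```text
t: 8.55
eef_pos: [0.5876, 0.0958, 0.1285]
ee_rot: [3.14, -0.0, -1.727]
force: [-4.4, 3.3, 0.9]
width: 0.0099
gripper_force: 35.0
```

Contact with the guide face is at x ≈ 0.5873, as predicted. I back off to mid-channel and slide down.

Call:
move_arm(rows="0 0 0 0 0.0022 0 0;0 0 0 0 0 0.003 0;0 0 0 0 0 0.003 0;0 0 0 0 0 0.002 0;0 0 0 0 0 0 0")

```text
t: 9.18
eef_pos: [0.586, 0.0961, 0.1205]
ee_rot: [3.141, -0.0, -1.727]
force: [-0.1, 0.5, -1.0]
width: 0.01
gripper_force: 35.0
```

Call:
move_arm(rows="0 0 0 0 0 0.002 0;0 0 0 0 0 0.002 0;0 0 0 0 0 0.002 0;0 0 0 0 0 0 0")

```text
t: 9.68
eef_pos: [0.586, 0.0961, 0.1146]
ee_rot: [3.141, -0.0, -1.727]
force: [-0.9, 0.2, -0.9]
width: 0.0098
gripper_force: 35.0
```

Call:
move_arm(rows="0 0 0 0 0 0.002 0;0 0 0 0 0 0.002 0;0 0 0 0 0 0.002 0;0 0 0 0 0 0 0;0 0 0 0 0 0 0")

```text
t: 10.3
eef_pos: [0.5861, 0.0961, 0.109]
ee_rot: [-3.141, -0.0, -1.727]
force: [-1.7, -0.4, 1.7]
width: 0.0097
gripper_force: 35.0
```

Call:
move_arm(rows="0 0 0 0 0 0.001 0;0 0 0 0 0 0.001 0;0 0 0 0 0 0.001 0;0 0 0 0 0 0 0")

```text
t: 10.8
eef_pos: [0.5861, 0.0962, 0.1058]
ee_rot: [-3.142, -0.0, -1.727]
force: [-1.8, 0.1, 2.6]
width: 0.0098
gripper_force: 35.0
```

Call:
move_arm(rows="0 0 0 0 0 0.001 0;0 0 0 0 0 0.001 0;0 0 0 0 0 0 0;0 0 0 0 0 0 0")

```text
t: 11.3
eef_pos: [0.5861, 0.0961, 0.1039]
ee_rot: [-3.141, -0.0, -1.727]
force: [-1.3, -0.8, 4.1]
width: 0.0097
gripper_force: 35.0
```

Call:
move_arm(rows="0 0 0 0 0 0.0007 0;0 0 0 0 0 0 0;0 0 0 0 0 0 0")

```text
t: 11.68
eef_pos: [0.5861, 0.0962, 0.1032]
ee_rot: [-3.141, 0.0, -1.727]
force: [-2.5, -1.0, 5.1]
width: 0.0098
gripper_force: 35.0
```

Call:
move_arm(rows="0 0 0 0 0 0.0007 0;0 0 0 0 0 0 0;0 0 0 0 0 0 0")

```text
t: 12.05
eef_pos: [0.5862, 0.0961, 0.103]
ee_rot: [-3.141, 0.0, -1.727]
force: [-3.1, -0.1, 10.5]
width: 0.0102
gripper_force: 35.0
```

Call:
move_arm(rows="0 0 0 0 0 0.0004 0;0 0 0 0 0 0 0;0 0 0 0 0 0 0;0 0 0 0 0 0 0")

```text
t: 12.55
eef_pos: [0.5862, 0.0962, 0.1029]
ee_rot: [-3.141, 0.0, -1.727]
force: [-4.2, 0.4, 12.4]
width: 0.0099
gripper_force: 35.0
```

```bash
python3 -c "
from h import *
go([.5857,.0965,.103],-99)
a,d=snap('side','s4')
cv2.imwrite('pics/s4c.png',cv2.resize(a[150:250,210:343],(798,600),interpolation=cv2.INTER_CUBIC))
print(arm.get_state()['force'])"
```

```text
tcp [0.5862 0.0962 0.1029] [-179.97    0.    -98.94] shift [-0.0003  0.0005 -0.0001] shift after turn [-0.0003  0.0005 -0.0001] turn [-0.03  0.01  0.06] F [-4.2  0.4 12.4] 0.00994263354033919 34.998106956481934
[-4.32563887 -0.47128966 12.09160247]
```

View pics/s4c.png

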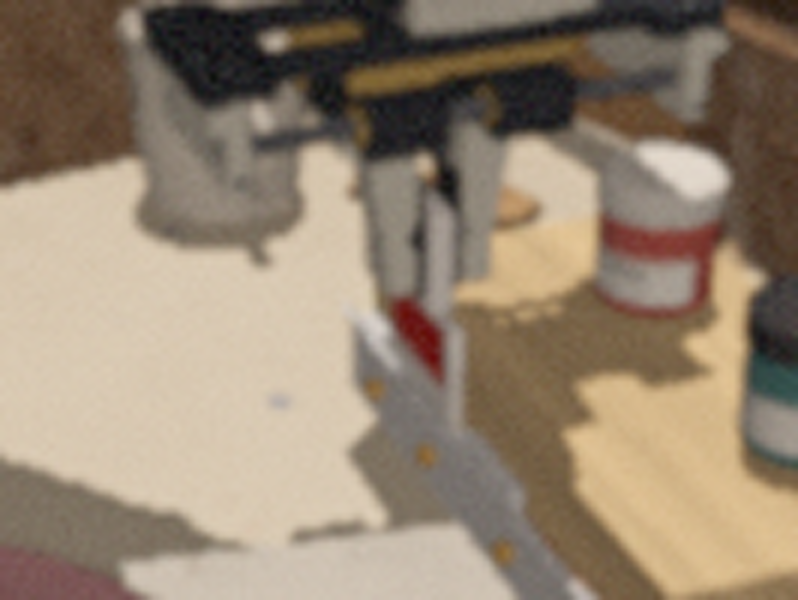

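The holder sits behind the lip (plate at (450,380), card at (420,335) outward), and the red pot (665,230) and mug are where they were. 12 N of pressure is above the 6.6 N needed at the stop, so the seat is home.

```bash
python3 -c "
from station import arm
print(arm.job_done())"
```

```text
the job is handed in; nothing more can be done
None
```

I put the label holder behind the lip in the left bay, in front of the red pot, with the card outward. The gripper is still holding it, pressed home on its spring with about 12 N. In the last picture the red pot and mug were where they started, and I have handed the job in; no verdict came back.

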